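Release the sprung cover of a tube incubator and move the tube to the rack block

TASK

The red-capped tube has finished incubating. Twist the red spring-return knob of the incubator clockwise all the way to its stop so that the clear cover pops open, and let go so that the knob springs back; then lift the red-capped tube out and stand it fully down in any free hole of the blue tube block. Leave the cover open and do not disturb the other tubes and the things lying round.

Things in the scene. Friction and masses are not known exactly. Their poses are not given: they have to be found in the camera images.
- incubator: Tube incubator, fixed: 168 long (its x), 100 wide, 60 mm tall body. Origin: centre of its underside; x points from the white housing with the red knob (front) to the aluminium block with the tube under a clear cover (rear). The tube's well, 15 mm wide, 46 deep, is at x = 35, y = 0 mm, its floor 14 mm above the worktop, so the cap of the tube in it spans 70 to 89 mm height.
- release_knob (a joint): Red knob, rad: 0 at rest, grows clockwise seen from above, stop at 1.25. A spring turns it back to 0 when let go (0.025 N m at rest, 0.1 at the stop). A steel fan under the knob holds the cover's tongue down; from about 0.95 rad on the cover is free and springs up. It stays open when the knob is let go.
- knob_grip (a point): Centre of the knob's red grip bar, on its vertical axis, 87 mm above the worktop, 50 mm in front of the incubator's origin. Bar: 44 mm long along this point's x (at rest the incubator's x), 13 mm thick along its y, spans 74 to 100 mm height. Under it a black disc, 40 mm wide, and at 66 to 70 mm height the steel fan, out to 46 mm from the axis.
- cover (a joint): Clear cover, rad: 0 shut, 1.85 fully open. Hinged along the incubator's y, 70 mm behind its origin, 60 mm above the worktop; swings up and away from the knob. Shut it measures 68 x 56 x 36 mm, on top of the body; open it stands behind the tube, up to 68 mm above the body's top.
- red_tube: sample tube, 75 mm tall: 11 mm round barrel with a tapered foot, and on top a red screw cap 13 mm in diameter and 19 mm tall (56 to 75 mm above the foot). Origin at the foot, z axis up along the tube. At the start it stands in the incubator's well under the cover.
- green_tube: sample tube, 75 mm tall: 11 mm round barrel with a tapered foot, and on top a green screw cap 13 mm in diameter and 19 mm tall (56 to 75 mm above the foot). Origin at the foot, z axis up along the tube. Stands in the blue tube block; leave it there.
- violet_tube: sample tube, 75 mm tall: 11 mm round barrel with a tapered foot, and on top a violet screw cap 13 mm in diameter and 19 mm tall (56 to 75 mm above the foot). Origin at the foot, z axis up along the tube. Stands in the blue tube block; leave it there.
- tube_block: Blue tube block, fixed to the worktop, 180 mm long (its x), 50 mm wide (its y), 50 mm tall, with four round holes in a row along its x, 40 mm apart; two of them hold other tubes, two are free. Origin at the centre of its underside. Each hole is 15 mm wide and 40 mm deep (floor 10 mm above the worktop).
- tube_block_hole0 (a point): Centre of the mouth of hole 0 of the tube block, on its top face, 50 mm above the worktop, z up. The holes lie at -60, -20, 20 and 60 mm along the block's x for holes 0 to 3.
- tube_block_hole1 (a point): Centre of the mouth of hole 1 of the tube block, on its top face, 50 mm above the worktop, z up. The holes lie at -60, -20, 20 and 60 mm along the block's x for holes 0 to 3.
- tube_block_hole2 (a point): Centre of the mouth of hole 2 of the tube block, on its top face, 50 mm above the worktop, z up. The holes lie at -60, -20, 20 and 60 mm along the block's x for holes 0 to 3.
- tube_block_hole3 (a point): Centre of the mouth of hole 3 of the tube block, on its top face, 50 mm above the worktop, z up. The holes lie at -60, -20, 20 and 60 mm along the block's x for holes 0 to 3.
- oil_bottle: Small amber bottle with black cap, 29 mm wide, 62 mm tall, origin at the foot; a bystander.
- dropper: Small white bottle with red cap, 27 mm wide, 58 mm tall, origin at the foot; a bystander.
- stain_jar: Square jar with violet content, 61 mm wide, 72 mm tall, origin at the foot; a bystander.
- pen: Blue and white pen, 137 mm long along its y, 11 mm thick, lying in front; origin at the centre of its underside; a bystander.

How it is judged:
On the way, in this order (a step that is already met when the one before it is completed fails the run):
1. the knob is turned to its stop (beyond 1.15 rad) (value of joint release_knob above 1.15 rad), for 0.2 s.
2. the knob is let go and back at rest (below 0.1 rad), and the cover is open (beyond 1.4 rad), with the red tube still in the well (value of joint release_knob below 0.1 rad and value of joint cover above 1.4 rad and contact force between the fingers and incubator below 0.2 N and z of red_tube in the frame of incubator below 0.03 m), for 0.2 s.
At the end, for the whole second after the job is handed in: The red-capped tube stands released and at rest in a free hole of the tube block: foot within 5 mm of the hole's floor (35 mm or more below the mouth), within 6 mm of its axis, tilted less than 0.2 rad; the knob is back at rest (below 0.1 rad) and the cover open (beyond 1.4 rad) (value of joint release_knob below 0.1 rad and value of joint cover above 1.4 rad and ((z of red_tube in the frame of tube_block_hole0 below -0.035 m and horizontal distance between red_tube and tube_block_hole0 below 0.006 m) or (z of red_tube in the frame of tube_block_hole1 below -0.035 m and horizontal distance between red_tube and tube_block_hole1 below 0.006 m) or (z of red_tube in the frame of tube_block_hole2 below -0.035 m and horizontal distance between red_tube and tube_block_hole2 below 0.006 m) or (z of red_tube in the frame of tube_block_hole3 below -0.035 m and horizontal distance between red_tube and tube_block_hole3 below 0.006 m)) and angle between red_tube's own z axis and vertical below 0.2 rad and linear speed of red_tube below 0.02 m/s and contact force between the fingers and red_tube below 0.1 N); the robot touches nothing.
It fails at once if the green- or violet-capped tube moved by more than 20 mm (distance of any of green_tube, violet_tube from where it was at the start of the episode above 0.02 m).
It fails at once if the oil bottle moved by more than 30 mm (distance of oil_bottle from where it was at the start of the episode above 0.03 m).
It fails at once if the dropper bottle moved by more than 30 mm (distance of dropper from where it was at the start of the episode above 0.03 m).
It fails at once if the stain jar moved by more than 30 mm (distance of stain_jar from where it was at the start of the episode above 0.03 m).
It fails at once if the pen moved by more than 30 mm (distance of pen from where it was at the start of the episode above 0.03 m).
It also fails if it takes over 59 s, if anything falls off the work surface, if the arm or the gripper's body presses on something with over 40 N, if the wrist force passes 120 N, or if a joint passes its speed limit or range.

ROBOT

A 6-joint arm with a two-finger parallel gripper is mounted at the origin on a cart in front of the work surface, level with it; the furniture and walls round the work are solid. World frame = base frame: x ahead of the robot, y to its left, z up, the work surface at z = 0. Lengths are in m, angles in rad, forces in N, time in s.
With the tool pointing down it reaches from about 0.275 to 0.875 m from the base axis. Payload 12.5 kg.
Tool frame: the origin (TCP) lies midway between the tips of the shut fingers; the grasp point (between the pads) lies 19 mm behind it; z points along the fingers, y is the line along which they close (so a half turn about z gives the same grasp; the last joint's range is limited). The gripper opens to 85 mm and grips with 20 to 120 N. Pads are 22 mm wide; open, the fingers measure 114 mm over their backs; the gripper's body (76 mm by 85 mm) begins 54 mm behind the grasp point. The pads swing forward as they close: fully open they stand 13 mm farther back than shut.
Start: joints at [1.035, 0.351, 1.652, -0, 1.139, -0.085], TCP at [0.24, 0.495, 0.231] pointing down, gripper open.
Joint ranges: [-2.75, 2.75], [-0.79, 2.1], [0.01, 2.65], [-1.57, 4.71], [0.07, 3.14], [-2.87, 2.87]. Speed limits (rad/s): [2.22, 2.22, 2.79, 3.14, 3.14, 3.14].

INTERFACE

Orientations are given as [roll, pitch, yaw] about the fixed x, y, z axes, in that order (R = Rz(yaw) Ry(pitch) Rx(roll)).
In Python, from rig import monitor, optics, manip, finder gives the robot as it stands. The module is installed in compiled form; this text tells all that it offers.
- The arm moves only by the tool apply_moves, never from a script. Its argument "motion" is text: rows parted by semicolons, each of 7 numbers parted by spaces: the shift along the tool's x, y, z scaled (see below), then the turn, a rotation vector about the tool's x, y, z scaled (see below), then the closure, from 0 (fully open) to 1 (shut). A call has exactly 5 rows; each row shifts and turns the commanded pose from where the row before left it, along the tool's axes as they then stand; what a row does not reach is not made up. The controller multiplies each number of a shift by 40 mm and each number of a turn by 0.1 rad. A row lasts 1/10 s, in which the tool goes at most 50 mm and 8.59 degrees, less where a joint would pass 70% of its speed; a pose out of reach is approached as far as the arm can. A call with a number of a shift or a turn outside -1 to 1 is refused whole. A call with a gripper value outside its range is refused whole. The fingers move at their own pace and stop on an object; the grip force is fixed at half the most. Time passes only in rows, so rows that do not move let the fingers close, or fill a call up. It gives the time, the measured TCP pose, the force, the opening and the grip force at its end, in the units of the state.
- monitor.observe(): the state, without advancing time (a new reading comes with each control period).
- optics.read_camera(name): name is "side" or "top" or "wrist"; returns (picture, depth): 400x640x3 uint8, blue, green, red; 400x640 float32, m along the optical axis (not along the pixel's ray), 0 where there is no reading.
- optics.camera_params(name): a dict with "fx", "fy", "cx", "cy" (pixels), "pose" (4x4, takes a point from camera to world coordinates). Camera axes: x right, y up, looking along -z (the intrinsics and any distortion apply to the point x, -y, -z); pixel columns grow to the right and rows downward; lengths in m; the calibration is good to about 2 mm. A picture is of the moment at which its call begins: read the wrist's pose just before it. camera_params takes no time and is no camera call; for the wrist camera it gives the pose at the moment of the call.
- manip.job_done(): hands the job in; it is judged then, once.
Trained networks look in the newest picture that a camera, given by its name, has taken for a name from the list of things; names that differ only in an ending like _2 or _b are one class to them, and where a whole thing is asked for, a point or a joint stands for the part that bears it (a point fixed in the world has none). Each returns a list of dicts, best first, with "score" (0 to 1); they miss things now and then, are a little off and sometimes report something else, mostly with a low value. They report only what shows in the picture. A call takes as long as a camera call.
- finder.spot_in(camera, label): "rect" ([left, top, right, bottom] as shares, 0 to 1, of the picture: columns of its width, rows of its height, round what is visible of it).
- finder.place_of(camera, label): "location" ([column, row] as shares, 0 to 1, of the picture: columns of its width, rows of its height: a listed point, or the origin of a listed thing).
The state is a dict: "t": time; "q": joint angles; "dq": joint speeds; "effort": joint torques, N m; "position": TCP position; "orientation": TCP orientation; "force": force on the tool from outside, world axes, zero at the start; "wrist_torque": the same for the moment, N m; "opening": finger opening in m; "grip_force": force on a finger pad.
Only numpy, scipy, OpenCV 4.12 (cv2) and the standard library are available. Lean on these libraries where they do the work, as an engineer would, in place of code of your own. Each camera call takes 0.05 s, during which the arm holds its last target. There are 200 camera calls.

## Working session

There is one attempt and no reset: what is moved stays moved. The work goes in short steps, Python scripts to look and compute and a tool call to move; the robot and the scene stay as the last step left them, time stands still between calls to the robot, and variables do not carry over. Pictures are saved under pics/ and viewed, at most 10 in all, crops included, and the job is handed in when it is done.

Besides the shell and the picture viewer there is one more tool, called after "Request:" as name(argument=value, ...) on one line, values as JSON. apply_moves: Moves the arm, as the interface text tells. Its arguments: {"type":"object","properties":{"motion":{"type":"string"}},"required":["motion"]}

```bash
mkdir -p pics; cat > h.py <<'E'
from rig import monitor, optics, manip, finder
import numpy as np, cv2
from scipy.spatial.transform import Rotation as R
def ray(P,px,z):
    "intersect pixel ray with plane height z"
    d=np.array([(px[0]-P["cx"])/P["fx"],-(px[1]-P["cy"])/P["fy"],-1.0])
    T=np.array(P["pose"]); d=T[:3,:3]@d; o=T[:3,3]
    return o+d*(z-o[2])/d[2]
def find(cam,label,z,P):
    r=finder.place_of(cam,label)
    return [(round(a["score"],2),np.round(np.array(a["location"])*[640,400]).tolist(),np.round(ray(P,np.array(a["location"])*[640,400],z),4).tolist()) for a in r[:2]]
E
python3 - <<'E'
from h import *
a,d=optics.read_camera("top");cv2.imwrite("pics/top.png",a)
P=optics.camera_params("top");print(np.round(P["pose"],3).tolist(),P["fx"])
for l,z in [("incubator",0),("knob_grip",.087),("red_tube",.014),("tube_block",0),("tube_block_hole0",.05),("tube_block_hole3",.05),("green_tube",.01),("violet_tube",.01),("stain_jar",0),("oil_bottle",0),("dropper",0),("pen",0)]:
    print(l,find("top",l,z,P))
s=monitor.observe();print(s["t"],s["position"],s["orientation"],s["opening"])
E
```

```text
[[-0.001, 0.984, -0.177, 0.387], [-1.0, 0.001, 0.01, 0.03], [0.01, 0.177, 0.984, 1.155], [0.0, 0.0, 0.0, 1.0]] 467.9853399182784
incubator [(0.87, [284.0, 212.0], [0.5615, 0.0959, 0.0])]
knob_grip [(0.55, [280.0, 229.0], [0.5079, 0.1013, 0.087]), (0.16, [358.0, 241.0], [0.4823, -0.0785, 0.087])]
red_tube []
tube_block [(0.67, [364.0, 218.0], [0.5457, -0.1032, 0.0])]
tube_block_hole0 [(0.96, [362.0, 238.0], [0.492, -0.0916, 0.05]), (0.85, [368.0, 206.0], [0.5678, -0.1065, 0.05])]
tube_block_hole3 [(0.96, [362.0, 238.0], [0.492, -0.0916, 0.05]), (0.85, [368.0, 206.0], [0.5678, -0.1065, 0.05])]
green_tube [(0.39, [363.0, 211.0], [0.5621, -0.0997, 0.01])]
violet_tube [(0.44, [359.0, 239.0], [0.4932, -0.0893, 0.01])]
stain_jar [(0.7, [361.0, 225.0], [0.5289, -0.0957, 0.0]), (0.55, [251.0, 133.0], [0.7655, 0.1833, 0.0])]
oil_bottle [(0.44, [347.0, 135.0], [0.7613, -0.062, 0.0])]
dropper [(0.56, [303.0, 134.0], [0.7643, 0.0503, 0.0]), (0.3, [249.0, 129.0], [0.7764, 0.1886, 0.0])]
pen [(0.49, [306.0, 290.0], [0.3708, 0.0416, 0.0])]
0.65 [0.23959663 0.49504621 0.23128698] [-3.14156322e+00 -1.51267291e-05  2.69075528e+00] 0.08549016419871917
```

View pics/top.png

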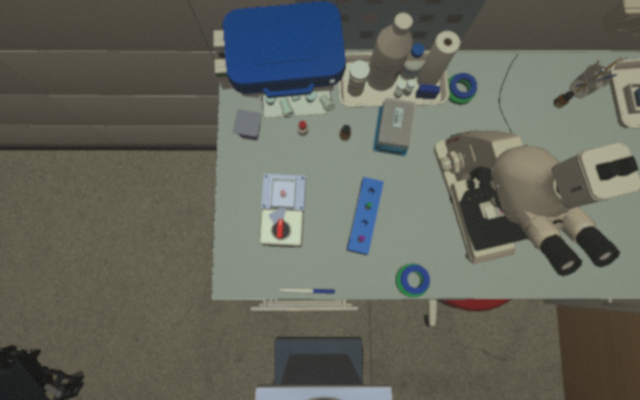

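The top view shows the incubator at about (284,210) with the red knob at (281,229). The block runs from (371,185) to (358,248), with free holes at about (371,190) and (364,222). I'll move over the incubator for a closer look.

Request:
apply_moves(motion="-0.7 -0.7 0 0 0 -0.9 0; -0.7 -0.7 0 0 0 -0.9 0; -0.7 -0.7 0 0 0 -0.9 0; -0.7 -0.7 0 0 0 -0.9 0; -0.7 -0.7 0 0 0 -0.9 0")

```text
t: 1.15
position: [0.3367, 0.3227, 0.2315]
orientation: [3.141, 0.0, -3.138]
force: [0.7, 1.0, 0.1]
opening: 0.0853
grip_force: 0.0
```

Request:
apply_moves(motion="-0.65 -1 0 0 0 0 0; -0.65 -1 0 0 0 0 0; -0.65 -1 0 0 0 0 0; -0.65 -1 0 0 0 0 0; -0.65 -1 0 0 0 0 0")

```text
t: 1.65
position: [0.4669, 0.1221, 0.2316]
orientation: [3.141, 0.001, 3.141]
force: [0.7, 1.2, -0.5]
opening: 0.0854
grip_force: 0.0
```

```bash
python3 - <<'E'
from h import *
s=monitor.observe();print(s["t"],s["position"],s["orientation"],s["opening"],s["q"])
P=optics.camera_params("wrist")
a,d=optics.read_camera("wrist");cv2.imwrite("pics/w1.png",a)
print(np.round(P["pose"],3).tolist(),P["fx"])
for l,z in [("incubator",0),("knob_grip",.087),("red_tube",.014),("tube_block_hole0",.05),("green_tube",.01),("violet_tube",.01)]:
    print(l,find("wrist",l,z,P))
E
```

```text
1.65 [0.46694083 0.1221257  0.23155374] [3.14145503e+00 6.25292426e-04 3.14067831e+00] 0.0854426169289787 [ 1.59300775e-01  2.27449365e-01  1.81990898e+00  4.06442945e-05
  1.09359507e+00 -1.41059991e+00]
[[0.001, -0.958, -0.286, 0.394], [1.0, 0.0, 0.001, 0.123], [-0.001, -0.286, 0.958, 0.373], [0.0, 0.0, 0.0, 1.0]] 350.84441208853735
incubator [(0.66, [304.0, 240.0], [0.5622, 0.1013, 0.0])]
knob_grip [(0.87, [293.0, 225.0], [0.509, 0.0965, 0.087])]
red_tube []
tube_block_hole0 [(0.94, [98.0, 299.0], [0.6077, -0.1155, 0.05]), (0.71, [108.0, 193.0], [0.491, -0.0845, 0.05])]
green_tube [(0.29, [242.0, 65.0], [0.3729, 0.0438, 0.01])]
violet_tube []
```

View pics/w1.png

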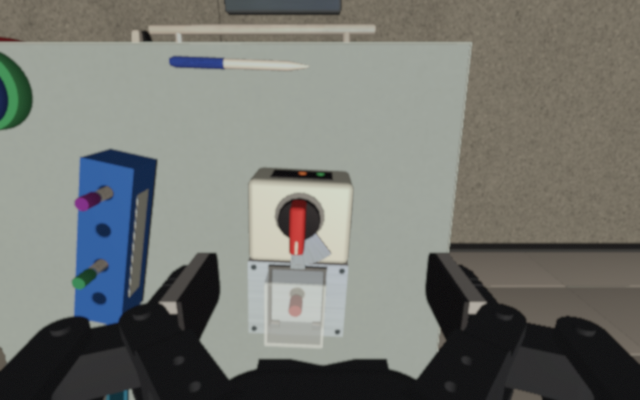

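The wrist view shows the knob's red bar from (297,203) to (297,253) and the tube under the cover at (295,303). Free holes are at (103,230) and (99,298). Next I'll measure bar centre and yaw by colour and depth, and the holes.

```bash
cat >> h.py <<'E'
def cloud(P,d):
    v,u=np.mgrid[:400,:640]
    p=np.stack([(u-P["cx"])/P["fx"]*d,-(v-P["cy"])/P["fy"]*d,-d],-1)
    T=np.array(P["pose"]); return p@T[:3,:3].T+T[:3,3]
E
python3 - <<'E'
from h import *
P=optics.camera_params("wrist")
a,d=optics.read_camera("wrist"); W=cloud(P,d); b=a.astype(int)
def rep(n,m):
    p=W[m]; c,(w,h),an=cv2.minAreaRect((p[:,:2]*1000).astype(np.float32)); print(n,m.sum(),"mean",p.mean(0).round(4),"rect c",np.round(c,1),round(w,1),round(h,1),round(an,1),"z",np.percentile(p[:,2],[5,50,95]).round(4))
m=(b[...,2]>b[...,1]+80)&(b[...,2]>b[...,0]+80); m[:190]=0; m[265:]=0; m[:,:270]=0; m[:,330:]=0
rep("bar",m&(W[...,2]>.09))
m2=(W[...,2]>.052)&(W[...,2]<.066)&(W[...,1]>.02)&(W[...,1]<.18)&(W[...,0]<.66)&(W[...,0]>.42)
rep("body",m2)
m3=(b[...,0]>b[...,2]+40)&(W[...,2]>.044)&(W[...,2]<.056)&(W[...,1]<-.03)&(W[...,1]>-.17)
rep("block",m3)
for px in [(103,230),(99,298)]: print(px,ray(P,px,.05).round(4))
for px in [(245,260),(351,264),(293,310)]: print(px,ray(P,px,.06).round(4))
for h in finder.place_of("wrist","tube_block_hole1"): q=np.array(h["location"])*[640,400];print(h["score"],q,ray(P,q,.05).round(4))
# dark hole centroids
g=cv2.cvtColor(a,cv2.COLOR_BGR2GRAY)
for (x,y) in [(103,230),(99,298)]:
    s=g[y-12:y+13,x-14:x+15]; k=s<(s.min()+20); yy,xx=np.nonzero(k); print("hole",xx.mean()+x-14,yy.mean()+y-12,k.sum(),ray(P,(xx.mean()+x-14,yy.mean()+y-12),.05).round(4))
cv2.imwrite("pics/c1.png",cv2.resize(a[170:350,60:360],None,fx=2.6,fy=2.6))
E
```

```text
bar 620 mean [0.5066 0.101  0.1002] rect c [461.3 107.6] 14.8 140.3 81.4 z [0.0972 0.099  0.1002]
body 9081 mean [0.539  0.0993 0.0591] rect c [560.6  97.8] 100.3 169.2 87.1 z [0.0563 0.0592 0.061 ]
block 7284 mean [ 0.5402 -0.0966  0.0494] rect c [ 548.4 -101. ] 51.7 180.7 76.8 z [0.0472 0.0495 0.0507]
(103, 230) [ 0.5279 -0.0929  0.05  ]
(99, 298) [ 0.6053 -0.1108  0.05  ]
(245, 260) [0.5555 0.0487 0.06  ]
(351, 264) [0.5597 0.1535 0.06  ]
(293, 310) [0.6126 0.0948 0.06  ]
0.94 [ 92.928 299.32 ] [ 0.6069 -0.1175  0.05  ]
0.88 [ 99.776 233.32 ] [ 0.5315 -0.0967  0.05  ]
0.6 [298.816 238.92 ] [0.5373 0.1015 0.05  ]
0.59 [100.608 264.12 ] [ 0.5656 -0.102   0.05  ]
hole 100.04477611940298 230.98507462686567 134 [ 0.529 -0.096  0.05 ]
hole 95.97321428571429 299.0982142857143 112 [ 0.6067 -0.1143  0.05  ]
```

View pics/c1.png

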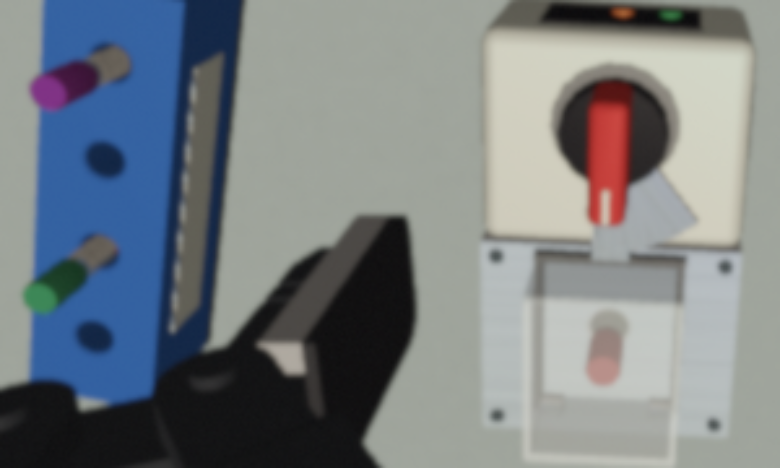

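Request:
apply_moves(motion="-0.27 -0.14 0.5 0 0 0.5 0; -0.27 -0.14 0.8 0 0 0 0; -0.27 -0.14 0.8 0 0 0 0; -0.27 -0.13 0.8 0 0 0 0; 0 0 0.4 0 0 0 0")

```text
t: 2.6
position: [0.5081, 0.1006, 0.097]
orientation: [-3.141, -0.002, 3.092]
force: [0.4, 1.2, -0.1]
opening: 0.0856
grip_force: 0.0
```

```bash
python3 - <<'E'
from h import *
P=optics.camera_params("wrist")
a,d=optics.read_camera("wrist");W=cloud(P,d);b=a.astype(int)
s=monitor.observe();print(s["t"],s["position"],s["orientation"])
m=(b[...,2]>b[...,1]+80)&(b[...,2]>b[...,0]+80)&(W[...,2]>.095)&(np.abs(W[...,0]-.51)<.04)&(np.abs(W[...,1]-.1)<.03)
p=W[m];print(m.sum(),p.mean(0),cv2.minAreaRect((p[:,:2]*1000).astype(np.float32)))
cv2.imwrite("pics/w2.png",a)
E
```

```text
2.65 [0.50673164 0.10067249 0.09547176] [-3.1408456  -0.00486756  3.09158185]
2147 [0.50740877 0.10067943 0.09902212] ((510.19696044921875, 100.42057800292969), (12.175261497497559, 42.915489196777344), 86.6969223022461)
```

View pics/w2.png

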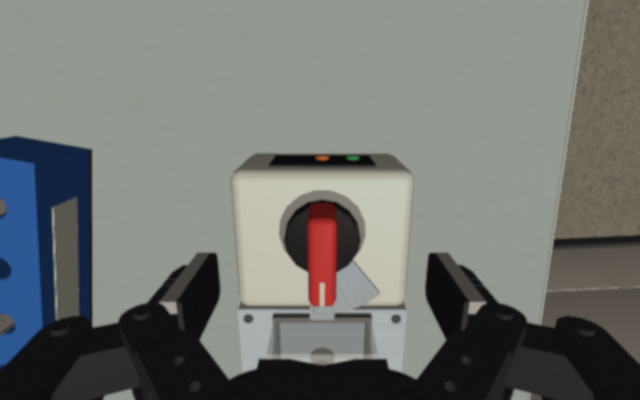

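The bar, at about (322,255), sits centred between the fingers. It measures (0.5102, 0.1004), with size and yaw matching. I'll descend the rest and close.

Request:
apply_moves(motion="0 0 0.25 0 0 0 0; 0 0 0.2 0 0 0 0; 0 0 0 0 0 0 0; 0 0 0 0 0 0 0; 0 0 0 0 0 0 0")

```text
t: 3.15
position: [0.5088, 0.1005, 0.082]
orientation: [3.141, 0.001, 3.091]
force: [-0.3, -0.0, 0.4]
opening: 0.0851
grip_force: 0.0
```

Request:
apply_moves(motion="-0.04 0 0.1 0 0 0 0; 0 0 0 0 0 0 1; 0 0 0 0 0 0 1; 0 0 0 0 0 0 1; 0 0 0 0 0 0 1")

```text
t: 3.65
position: [0.51, 0.1003, 0.0773]
orientation: [-3.142, 0.0, 3.091]
force: [0.4, 0.5, -0.5]
opening: 0.0285
grip_force: 0.0
```

Request:
apply_moves(motion="0 0 0 0 0 0 1; 0 0 0 0 0 0 1; 0 0 0 0 0 0 1; 0 0 0 0 0 0 1; 0 0 0 0 0 0 1")

```text
t: 4.15
position: [0.5101, 0.1002, 0.0775]
orientation: [-3.142, 0.0, 3.091]
force: [-1.8, -1.5, 5.1]
opening: 0.0117
grip_force: 59.7
```

Request:
apply_moves(motion="0 0 0 0 0 0.8 1; 0 0 0 0 0 0.8 1; 0 0 0 0 0 0.8 1; 0 0 0 0 0 0.8 1; 0 0 0 0 0 0.8 1")

```text
t: 4.65
position: [0.5101, 0.1005, 0.0775]
orientation: [3.141, 0.0, 2.688]
force: [-1.4, 1.7, 4.8]
opening: 0.0121
grip_force: 59.8
```

Request:
apply_moves(motion="0 0 0 0 0 0.8 1; 0 0 0 0 0 0.8 1; 0 0 0 0 0 0.8 1; 0 0 0 0 0 0.8 1; 0 0 0 0 0 0.8 1")

```text
t: 5.15
position: [0.5103, 0.1007, 0.0775]
orientation: [3.141, 0.0, 2.288]
force: [0.1, 2.8, 3.5]
opening: 0.012
grip_force: 59.7
```

Request:
apply_moves(motion="0 0 0 0 0 0.8 1; 0 0 0 0 0 0.8 1; 0 0 0 0 0 0.8 1; 0 0 0 0 0 0.8 1; 0 0 0 0 0 0.8 1")

```text
t: 5.65
position: [0.5105, 0.1008, 0.0775]
orientation: [3.14, -0.0, 1.888]
force: [1.3, 2.9, 3.1]
opening: 0.0114
grip_force: 59.5
```

Request:
apply_moves(motion="0 0 0 0 0 0.5 1; 0 0 0 0 0 0.2 1; 0 0 0 0 0 0 1; 0 0 0 0 0 0 1; 0 0 0 0 0 0 1")

```text
t: 6.15
position: [0.5106, 0.1007, 0.0775]
orientation: [3.14, -0.0, 1.822]
force: [2.0, 5.3, 1.8]
opening: 0.012
grip_force: 59.6
```

```bash
python3 - <<'E'
from h import *
s=monitor.observe();print(s)
P=optics.camera_params("side")
a,d=optics.read_camera("side");cv2.imwrite("pics/s1.png",a)
E
```

```text
{'t': 6.15, 'q': array([ 1.05103114e-01,  5.14419755e-01,  1.84954201e+00,  6.70061400e-04,
        7.76116236e-01, -1.46726098e-01]), 'dq': array([ 8.95109490e-05, -4.97989517e-04, -4.54871580e-04,  1.48675283e-03,
        7.38659489e-04, -2.08305893e-04]), 'effort': array([ -2.93857813, -50.35906434, -19.31170821,  -0.71653018,
         0.56668248,   0.35600309]), 'position': array([0.51057139, 0.10074417, 0.07751181]), 'orientation': array([ 3.14002566e+00, -2.43633440e-04,  1.82214790e+00]), 'force': array([2.04781082, 5.30246731, 1.83451137]), 'wrist_torque': array([ 0.98516872, -0.30931779,  0.36920481]), 'grip_force': 59.55303490161896, 'opening': 0.012027626519141025}
```

View pics/s1.png

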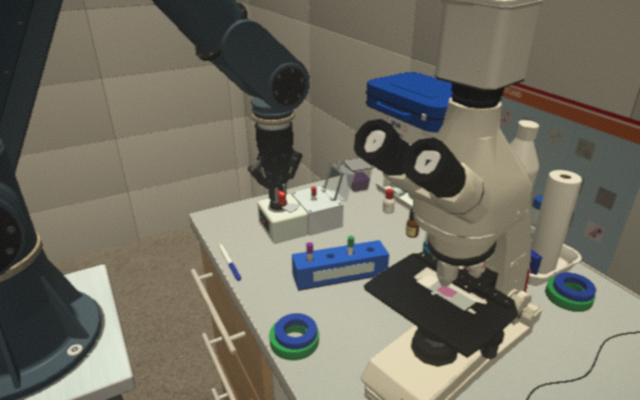

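The side view shows the cover standing open at about (340,180) and the red cap exposed at (314,190). The tool turned 1.27 rad and the torque rose to 0.37 N m, so the knob is at its stop. I'll turn it back and release.

Request:
apply_moves(motion="0 0 0 0 0 -0.9 1; 0 0 0 0 0 -0.9 1; 0 0 0 0 0 -0.9 1; 0 0 0 0 0 -0.9 1; 0 0 0 0 0 -0.9 1")

```text
t: 6.7
position: [0.5103, 0.1006, 0.0775]
orientation: [3.141, 0.0, 2.275]
force: [0.2, 4.0, 3.5]
opening: 0.0117
grip_force: 59.7
```

Request:
apply_moves(motion="0 0 0 0 0 -0.9 1; 0 0 0 0 0 -0.9 1; 0 0 0 0 0 -0.9 1; 0 0 0 0 0 -0.9 1; 0 0 0 0 0 -0.9 1")

```text
t: 7.2
position: [0.5101, 0.1004, 0.0775]
orientation: [3.141, 0.0, 2.725]
force: [-1.4, 1.8, 5.1]
opening: 0.0116
grip_force: 59.8
```

Request:
apply_moves(motion="0 0 0 0 0 -0.9 1; 0 0 0 0 0 -0.9 1; 0 0 0 0 0 -0.9 1; 0 0 0 0 0 -0.9 1; 0 0 0 0 0 0 1")

```text
t: 7.7
position: [0.51, 0.1002, 0.0775]
orientation: [-3.142, 0.0, 3.085]
force: [-1.1, 1.4, 6.1]
opening: 0.0117
grip_force: 59.9
```

Request:
apply_moves(motion="0 0 0 0 0 0 0; 0 0 0 0 0 0 0; 0 0 0 0 0 0 0; 0 0 0 0 0 0 0; 0 0 0 0 0 0 0")

```text
t: 8.2
position: [0.51, 0.1002, 0.0772]
orientation: [-3.142, -0.0, 3.081]
force: [-0.1, -1.3, -0.1]
opening: 0.0826
grip_force: 0.0
```

Request:
apply_moves(motion="0 0 0 0 0 0 0; 0 0 0 0 0 0 0; 0 0 -0.7 0 0 0 0; 0 0 -0.8 0 0 0 0; 0 0 -0.8 0 0 0 0")

```text
t: 8.7
position: [0.5098, 0.1003, 0.1703]
orientation: [-3.141, -0.001, 3.081]
force: [-0.2, 0.2, -0.6]
opening: 0.0853
grip_force: 0.0
```

```bash
python3 - <<'E'
from h import *
P=optics.camera_params("wrist")
a,d=optics.read_camera("wrist");W=cloud(P,d);b=a.astype(int)
s=monitor.observe();print(s["t"],s["position"],s["orientation"])
R_=(b[...,2]>b[...,1]+60)&(b[...,2]>b[...,0]+60)
for n,c in [("cap",(.5956,.096)),("bar",(.5107,.1))]:
    m=R_&(np.abs(W[...,0]-c[0])<.03)&(np.abs(W[...,1]-c[1])<.03)
    p=W[m];print(n,m.sum());
    if len(p):
        t=p[p[:,2]>np.percentile(p[:,2],95)-.005];print(p.mean(0),np.percentile(p[:,2],95),cv2.minAreaRect((t[:,:2]*1000).astype(np.float32)))
m=(W[...,2]>.1)&(W[...,0]>.55)&(np.abs(W[...,1]-.1)<.05)
print("cover?",m.sum(),W[m].mean(0) if m.any() else 0, W[m][:,0].min() if m.any() else 0)
cv2.imwrite("pics/w3.png",a)
E
```

```text
8.75 [0.51208856 0.1005501  0.1753559 ] [3.14052448 0.00654536 3.08089422]
cap 177
[0.59435569 0.09604028 0.08821082] 0.08915775894060674 ((594.701171875, 95.78291320800781), (10.395472526550293, 12.149335861206055), 86.72423553466797)
bar 1213
[0.50690454 0.10062318 0.09839544] 0.10018660525589064 ((509.9909362792969, 100.44747161865234), (12.729938507080078, 43.23932647705078), 87.35393524169922)
cover? 0 0 0
```

View pics/w3.png

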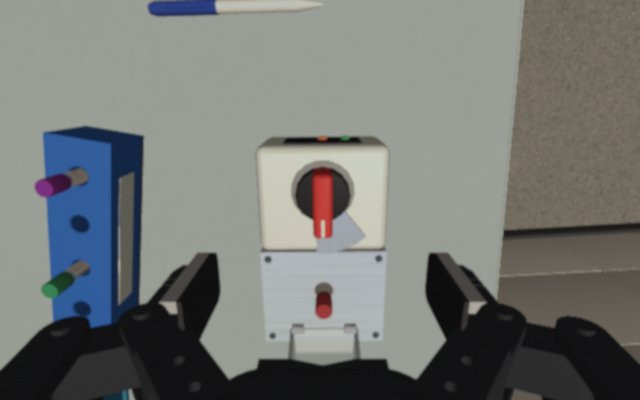

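The view shows the knob back at rest at (323,205), the cap at (323,305), and the cover folded back. The cap measures (0.5955, 0.096, 0.089), as expected. Now I'll go over it.

Request:
apply_moves(motion="-0.6 0.02 0 0 0 0 0; -0.6 0 0 0 0 0 0; -0.6 0 0 0 0 0 0; -0.34 0 0 0 0 0 0; 0 0 0 0 0 0 0")

```text
t: 9.25
position: [0.5965, 0.0957, 0.1688]
orientation: [-3.142, 0.0, 3.08]
force: [-0.2, -0.3, 0.0]
opening: 0.0854
grip_force: 0.0
```

Request:
apply_moves(motion="0 0 0.8 0 0 0 0; 0 0 0.7 0 0 0 0; 0 0 0.3 0 0 0 0; 0 0 0 0 0 0 0; 0 0 0 0 0 0 0")

```text
t: 9.75
position: [0.5958, 0.096, 0.0983]
orientation: [3.141, 0.001, 3.081]
force: [0.1, -0.5, 1.0]
opening: 0.0854
grip_force: 0.0
```

Down 32 mm more, then close.

Request:
apply_moves(motion="0 0 0.5 0 0 0 0; 0 0 0.3 0 0 0 0; 0 0 0 0 0 0 0; 0 0 0 0 0 0 0; 0 0 0 0 0 0 0.7")

```text
t: 10.25
position: [0.596, 0.0959, 0.0663]
orientation: [3.141, 0.001, 3.081]
force: [0.0, 0.1, 0.0]
opening: 0.0733
grip_force: 0.0
```

Request:
apply_moves(motion="0 0 0 0 0 0 1; 0 0 0 0 0 0 1; 0 0 0 0 0 0 1; 0 0 0 0 0 0 1; 0 0 0 0 0 0 1")

```text
t: 10.75
position: [0.5957, 0.0959, 0.0656]
orientation: [3.142, 0.0, 3.081]
force: [-1.1, -0.6, 3.3]
opening: 0.0108
grip_force: 58.4
```

Request:
apply_moves(motion="0 0 0 0 0 0 1; 0 0 0 0 0 0 1; 0 0 0 0 0 0 1; 0 0 0 0 0 0 1; 0 0 0 0 0 0 1")

```text
t: 11.25
position: [0.5957, 0.0959, 0.0655]
orientation: [3.142, 0.0, 3.081]
force: [-0.6, -0.0, 5.4]
opening: 0.0107
grip_force: 58.5
```

Request:
apply_moves(motion="0 0 -0.3 0 0 0 1; 0 0 -0.5 0 0 0 1; 0 0 -0.5 0 0 0 1; 0 0 -0.5 0 0 0 1; 0 0 -0.5 0 0 0 1")

```text
t: 11.75
position: [0.5953, 0.0959, 0.1585]
orientation: [-3.142, -0.0, 3.081]
force: [0.7, 0.3, 0.2]
opening: 0.0105
grip_force: 58.4
```

Request:
apply_moves(motion="0 0 -0.6 0 0 0 1; 0 0 -0.6 0 0 0 1; 0 0 -0.2 0 0 0 1; 0 0 0 0 0 0 1; 0 0 0 0 0 0 1")

```text
t: 12.25
position: [0.595, 0.0958, 0.2122]
orientation: [-3.141, -0.001, 3.081]
force: [-0.0, -0.2, -0.0]
opening: 0.0108
grip_force: 58.4
```

```bash
python3 - <<'E'
from h import *
P=optics.camera_params("wrist")
a,d=optics.read_camera("wrist")
s=monitor.observe();print(s["t"],s["position"],s["orientation"],s["opening"])
b,_=optics.read_camera("side")
c=cv2.resize(b[100:300,200:450],None,fx=1.8,fy=1.8)
cv2.imwrite("pics/w4.png",np.hstack([cv2.resize(a[200:400,200:440],(432,360)),c[:360,:368]]))
E
```

```text
12.3 [0.59488206 0.09581206 0.21195258] [-3.14127109e+00 -2.11500528e-03  3.08078861e+00] 0.011019016867403234
```

View pics/w4.png

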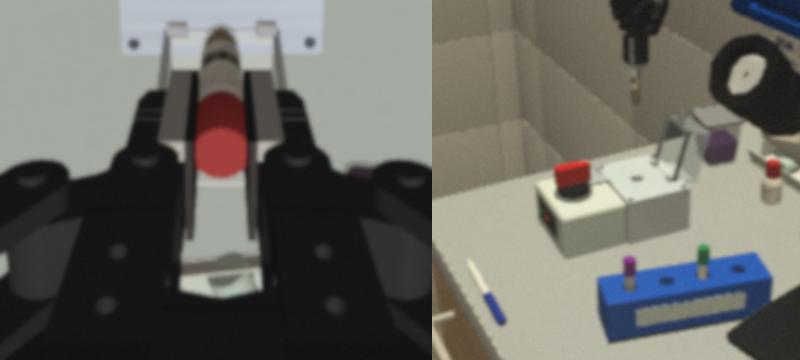

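Left: the cap is held squarely. Right: the tube hangs straight, the well is empty, and the knob is at rest. The block's end hole, next to green, is free. I'll carry the tube to that hole at (0.6068, -0.1147).

Request:
apply_moves(motion="-0.1 -0.9 0 0 0 0 1; -0.1 -0.9 0 0 0 0 1; -0.1 -0.9 0 0 0 0 1; -0.1 -0.9 0 0 0 0 1; -0.1 -0.9 0 0 0 0 1")

```text
t: 12.85
position: [0.6041, -0.0864, 0.2122]
orientation: [3.141, -0.002, 3.081]
force: [0.5, 0.8, -0.2]
opening: 0.0105
grip_force: 58.5
```

Request:
apply_moves(motion="-0.12 -0.73 0 0 0 0 1; 0 0 0 0 0 0.85 1; 0 0 0 0 0 0.85 1; 0 0 0 0 0 0 1; 0 0 0 0 0 0 1")

```text
t: 13.35
position: [0.6073, -0.1143, 0.2126]
orientation: [3.142, -0.001, 2.913]
force: [-0.5, 0.5, -0.3]
opening: 0.0105
grip_force: 58.5
```

```bash
python3 - <<'E'
from h import *
P=optics.camera_params("wrist")
a,d=optics.read_camera("wrist");W=cloud(P,d);b=a.astype(int)
s=monitor.observe();print(s["t"],s["position"],s["orientation"],s["opening"])
for h in finder.place_of("wrist","tube_block_hole3"): q=np.array(h["location"])*[640,400];print(h["score"],q,ray(P,q,.05).round(4))
m3=(b[...,0]>b[...,2]+40)&(W[...,2]>.044)&(W[...,2]<.056)
p=W[m3];print(cv2.minAreaRect((p[:,:2]*1000).astype(np.float32)))
cv2.imwrite("pics/w5.png",a)
E
```

```text
13.4 [ 0.6073934  -0.1142113   0.21276124] [ 3.14154696e+00 -8.58370122e-04  2.91333731e+00] 0.010933553553759105
0.94 [323.008  28.32 ] [ 0.492  -0.0869  0.05  ]
0.88 [322.304  78.52 ] [ 0.5288 -0.096   0.05  ]
0.68 [324.8 128. ] [ 0.5687 -0.103   0.05  ]
0.56 [320.384 173.4  ] [ 0.6068 -0.1158  0.05  ]
((617.1196899414062, -117.25418090820312), (50.028011322021484, 298.91766357421875), 76.7874984741211)
```

View pics/w5.png

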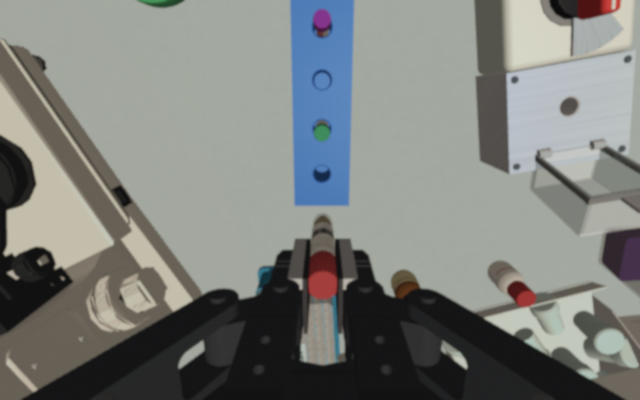

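The free end hole shows at (321,173), measured at (0.6068, -0.115). The tube is laterally centred on the row with green at (322,130) clear, so I'll descend.

Request:
apply_moves(motion="0.01 -0.02 0.6 0 0 0 1; 0 0 0.7 0 0 0 1; 0 0 0.7 0 0 0 1; 0 0 0.4 0 0 0 1; 0 0 0.1 0 0 0 1")

```text
t: 13.95
position: [0.606, -0.1147, 0.1113]
orientation: [3.141, -0.003, 2.912]
force: [0.5, 0.7, 0.6]
opening: 0.0108
grip_force: 58.5
```

Request:
apply_moves(motion="0 0 0 0 0 0 1; 0 0 0.1 0 0 0 1; 0 0 0.1 0 0 0 1; 0 0 0.1 0 0 0 1; 0 0 0.1 0 0 0 1")

```text
t: 14.45
position: [0.6071, -0.1152, 0.0973]
orientation: [-3.142, 0.0, 2.911]
force: [-1.1, -0.6, -0.3]
opening: 0.0104
grip_force: 58.5
```

Request:
apply_moves(motion="0 0 0.15 0 0 0 1; 0 0 0.15 0 0 0 1; 0 0 0.15 0 0 0 1; 0 0 0.15 0 0 0 1; 0 0 0 0 0 0 1")

```text
t: 14.95
position: [0.6065, -0.115, 0.0722]
orientation: [3.142, -0.002, 2.911]
force: [-0.2, -0.1, -0.3]
opening: 0.011
grip_force: 58.5
```

Request:
apply_moves(motion="0 0 0.1 0 0 0 1; 0 0 0.05 0 0 0 1; 0 0 0.05 0 0 0 1; 0 0 0 0 0 0 1; 0 0 0 0 0 0 1")

```text
t: 15.45
position: [0.607, -0.1151, 0.0654]
orientation: [3.142, 0.0, 2.911]
force: [-0.7, 0.0, -0.7]
opening: 0.0106
grip_force: 58.5
```

No contact yet, and about 4 mm remains.

Request:
apply_moves(motion="0 0 0.04 0 0 0 1; 0 0 0.03 0 0 0 1; 0 0 0 0 0 0 1; 0 0 0 0 0 0 1; 0 0 0 0 0 0 1")

```text
t: 15.95
position: [0.607, -0.1151, 0.0625]
orientation: [-3.142, 0.0, 2.911]
force: [-0.3, 0.8, -0.9]
opening: 0.0106
grip_force: 58.5
```

Request:
apply_moves(motion="0 0 0 0 0 0 0.5; 0 0 0 0 0 0 0.3; 0 0 0 0 0 0 0; 0 0 0 0 0 0 0; 0 0 0 0 0 0 0")

```text
t: 16.45
position: [0.607, -0.1151, 0.0625]
orientation: [-3.142, 0.0, 2.911]
force: [-0.7, -0.2, -0.9]
opening: 0.0819
grip_force: 0.0
```

Request:
apply_moves(motion="0 0 0 0 0 0 0; 0 0 0 0 0 0 0; 0 0 -0.5 0 0 0 0; 0 0 -0.8 0 0 0 0; 0 0 -0.8 0 0 0 0")

```text
t: 16.95
position: [0.6067, -0.1151, 0.1472]
orientation: [3.142, -0.001, 2.911]
force: [0.0, -0.1, 0.1]
opening: 0.0851
grip_force: 0.0
```

Request:
apply_moves(motion="0.3 0 -0.8 0 0 0 0; 0.6 0 -0.6 0 0 0 0; 0.6 0 0 0 0 0 0; 0 0 0 0 0 0 0; 0 0 0 0 0 0 0")

```text
t: 17.45
position: [0.5488, -0.1015, 0.2027]
orientation: [-3.142, 0.001, 2.911]
force: [0.1, -0.0, 1.1]
opening: 0.0855
grip_force: 0.0
```

```bash
python3 - <<'E'
from h import *
P=optics.camera_params("wrist")
a,d=optics.read_camera("wrist");W=cloud(P,d);b=a.astype(int)
s=monitor.observe();print(s["t"],s["position"],s["force"],s["opening"])
R_=(b[...,2]>b[...,1]+60)&(b[...,2]>b[...,0]+60)
m=R_&(np.abs(W[...,0]-.6068)<.03)&(np.abs(W[...,1]+.115)<.03);p=W[m];print(m.sum(),p.mean(0),np.percentile(p[:,2],[50,95]))
t=p[p[:,2]>.078];print(cv2.minAreaRect((t[:,:2]*1000).astype(np.float32)))
c,_=optics.read_camera("side")
cv2.imwrite("pics/w6.png",np.hstack([a[100:400,150:470],c[100:400,200:520]]))
E
```

```text
17.5 [ 0.54906073 -0.10155251  0.2024107 ] [0.55750024 0.6004554  0.07211353] 0.08514914253959485
147 [ 0.60579762 -0.11470138  0.08422712] [0.08426504 0.08532779]
((606.0087280273438, -115.00908660888672), (9.852758407592773, 12.226692199707031), 76.38367462158203)
```

View pics/w6.png

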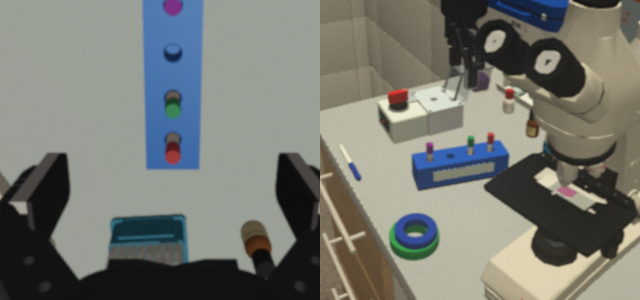

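The red tube stands in the end hole at (173,150), with its cap top at 85 mm, so it is fully down. The cover is open and everything else is in place.

```bash
python3 -c "
from rig import manip; print(manip.job_done())"
```

```text
the job is handed in; nothing more can be done
None
```

The job is handed in: I turned the knob to its stop, it is back at rest, and the cover is open. The red-capped tube stands fully down in the block's end hole next to the green tube, and nothing else was touched.

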